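# Level the riser shelf with a spirit level and hold it pressed

### The arm

A 6-joint arm with a two-finger parallel gripper is mounted at the origin on a cart in front of the work surface, level with it; the furniture and walls round the work are solid. World frame = base frame: x ahead of the robot, y to its left, z up, the work surface at z = 0. Lengths are in m, angles in degrees, forces in N, time in s.
With the tool pointing down it reaches from about 0.375 to 0.75 m from the base axis. Payload 9 kg.
Tool frame: the origin (TCP) lies where the fingers leave the gripper's body, on its centre line; the fingertips stand 73 mm ahead of it and the grasp point (between the pads) lies 54 mm ahead of it (robot.tip_reach is the distance from the TCP to the fingertips, in m); z points along the fingers, y is the direction in which the jaws open and shut (so a half turn about z gives the same grasp; the last joint's range is limited). The gripper opens to 85 mm and grips with 20 to 120 N. Pads are 22 mm wide; open, the fingers measure 114 mm over their backs; the gripper's body (76 mm by 85 mm) begins 54 mm behind the grasp point. The pads swing forward as they close: fully open they stand 13 mm farther back than shut.
Start: joints at [59.146, 5.964, 5.575, 89.605, 0, 77.527], TCP at [0.189, 0.569, 0.304] pointing down, gripper open.
Joint ranges: [-171.21, 171.21], [-48.23, 106.86], [-62.78, 66.21], [-105.2, 120.99], [-86.42, 89.51], [-180, 180]. Speed limits (degrees/s): [127.2, 127.2, 147.25, 180, 180, 180].

### API

Orientations are given as [roll, pitch, yaw] about the fixed x, y, z axes, in that order (R = Rz(yaw) Ry(pitch) Rx(roll)).
In Python, from plant import robot gives the robot as it stands. Calls block until the motion is done:
- robot.move_pose(position, orientation): joint-space move of the TCP to a pose.
- robot.line_to(position, vel=0.15, rotation=None, guard=None): straight line of the TCP; rotation=None keeps the orientation; vel is the mean speed in m/s. With guard (N) it stops when the force on the tool has changed by that much, and returns True; else False.
- robot.goto_joints(angles): joint-space move.
- robot.set_gripper(opening): finger opening in m; the grip force is fixed at half the most; returns when the fingers have stopped.
- robot.pause(seconds).
- robot.ik(position, orientation): joint angles nearest the present ones, or None.
- robot.observe(): the state.
- robot.grab_frame(name): name is "scene" or "top"; returns the picture (400x640x3 uint8, blue, green, red); there is no depth.
- robot.get_calibration(name): a dict with "vertical_fov" (degrees; the focal length in pixels is half the picture's height over the tangent of half this angle, whatever the lens; pixels are square), "cx", "cy" (the principal point, pixels), "k1" (the pictures are not rectified: a ray, as slopes to the right and down, at radius r is drawn at 1 + k1 r^2 times it, then the intrinsics apply), "rvec" (rotation vector, rad) and "tvec" (3), from world to camera coordinates, as OpenCV has them. Camera axes: x right, y down, z forward; pixel columns grow to the right and rows downward; lengths in m; the calibration is good to about 2 mm. A picture is of the moment at which its call begins. get_calibration takes no time and is no camera call.
A pose or a line that the arm cannot do raises robot.IKError and nothing moves.
- robot.job_done(): hands the job in, once; it reports no verdict.
The state is a dict: "time": time; "q": joint angles; "qvel": joint speeds; "joint_torque": joint torques, N m; "tool_pos": TCP position; "tcp_rot": TCP orientation; "ft_force": force on the tool from outside, world axes, zero at the start; "torque": the same for the moment, N m; "gripper_width": finger opening in m.
Only numpy, scipy, OpenCV 4.12 (cv2) and the standard library are available. Lean on these libraries where they do the work, as an engineer would, in place of code of your own. Each camera call takes 0.05 s, during which the arm holds its last target.

### The job

Lay the spirit level lengthwise on the middle of the small riser shelf, then turn the wing knob of the shelf's levelling foot so that the bubble stands centred between the two black rings while you press the level down firmly enough to push the springy shelf down onto its foot. Finish like that: the program ends with the hand still pressing on the level, the shelf down on its foot and the bubble centred. Leave the tape roll on the shelf and the other things on the cabinet where they are.

Things in the scene. Friction and masses are not known exactly. Their poses are not given: they have to be found in the camera images.
- level: spirit level: bare aluminium bar 160 mm long (its x axis), 28 mm wide (y), 30 mm high, about 0.2 kg; starts flat on the cabinet top to the right of the shelf, vial up. Origin: centre of its underside. The green vial (76 mm) lies in the middle of its top; the ends (37 to 80 mm off the middle) are flat decks. The whole top, 30 mm above the origin, may be pressed. May be laid either way round.
- bubble_mid (a point): middle of the pale bubble (16 mm long) in the level's vial, 26 mm above the level's underside; centred when it is level with the level's origin along the level's x axis. It goes to the higher end, 0.8 mm for each mrad of tilt (22 mm at most) and settles in 1 s. The inner edges of the two black rings lie 12 mm either side of the middle, so the bubble is between them within 4 mm.
- shelf_mid (a point): middle of the top face of the riser's wooden board (140 mm along x, 380 mm along y, 18 mm thick), about 82 mm above the cabinet top; the level's centre goes here, its length along the board's y. Pivot rod 170 mm from here towards +y (left); levelling foot under the right end, 150 mm towards -y; tape roll 140 mm towards +y. As found, pressed down, the foot end is 11 to 26 mrad too low.
- bubble (a joint): the bubble's place on the vial's arc of 0.8 m radius, rad, positive towards the level's +x end: 0 centred, 0.005 is 4 mm, ends at +-0.0275. It equals the tilt of the level's length and can be read while the level is pressed or held too.
- lift (a joint): how far springs lift the board off its levelling foot, rad about the pivot rod: 0.012 when not pressed (the foot end then stands 12 mrad, 4 mm, higher than when pressed), 0 when the board is pressed down onto its foot. Pressing down on the middle of the level closes it with 5 to 8 N (stiff stop beneath); below 0.003 counts as down.
- knob_grip (a point): centre of the black wing grip of the levelling foot's knob, 45 mm above the middle of the board; the wing is a bar 42 mm long (its x axis), 14 mm thick (y), 28 mm high, on an upright screw through the board, 150 mm from the board's middle towards -y. The bar stands 22 mm clear above the board. Under it, a steel collar 40 mm across and 6 mm high.
- knob (a joint): angle of the levelling knob, rad, growing clockwise seen from above (-0.6 to 2.4). Each rad clockwise raises the foot end by 20 mrad of tilt (bubble 16 mm towards the foot end; the knob rises 6 mm with the board), anticlockwise lowers it. Stiff thread, about 0.3 N m; stays where left. The right angle differs from start to start: 0.5 to 1.3 rad clockwise of the start.
- tape_roll: roll of paper tape, 65 mm across, 19 mm high, lying flat on the left end of the shelf; leave it. Origin: centre of its underside.
- phone: phone, 148x72x8 mm, lying flat on the cabinet top in front of the shelf; leave it. Origin: centre of its underside.
- sticky_pad: pad of sticky notes, 76x76x17 mm, on the cabinet top between shelf and level, near the front edge; leave it. Origin: centre of its underside.
- stapler: pale green stapler, 36x128x42 mm, on the cabinet top left of the shelf; leave it. Origin: centre of its underside.
- eraser: eraser, 21x46x13 mm, at the front right of the cabinet top; leave it. Origin: centre of its underside.
- pencil_cup: grey cup of pencils, 166 mm high, at the back right; leave it. Origin: under its middle.

How it is judged:
By the outcome, as a careful person would: the job done as asked, in the order asked, and still so for the second after the job is handed in, while the arm keeps its last pose, push and grip.
It also fails if it takes over 58 s, if anything falls off the work surface, if the arm or the gripper's body presses on something with over 40 N, if the wrist force passes 120 N, or if a joint passes its speed limit or range.

## Working session

There is one attempt and no reset: what is moved stays moved. The work goes in short steps, each a Python script; the robot and the scene stay as the last script left them, time stands still between calls to the robot, and variables do not carry over. Pictures are saved under pics/ and viewed, and the job is handed in when it is done.

```bash
ls; mkdir -p pics; python3 - <<'E'
from plant import robot
import cv2
for n in("scene","top"):
    cv2.imwrite(f"pics/{n}0.png",robot.grab_frame(n)); print(n,robot.get_calibration(n))
o=robot.observe(); print(o)
E
```

```text
pics
scene {'vertical_fov': 45.00883601895397, 'cx': 315.9785730872075, 'cy': 200.25775015584912, 'k1': 0.035015665809193464, 'rvec': array([ 2.18039303, -0.82734949,  0.39082621]), 'tvec': array([-0.41659644, -0.03680287,  1.32664206])}
top {'vertical_fov': 51.609716763788626, 'cx': 318.1395364806635, 'cy': 200.45227801298606, 'k1': -0.02482229656995497, 'rvec': array([ 2.08674771, -2.1414391 ,  0.18044453]), 'tvec': array([-0.03667991,  0.4653825 ,  1.18440049])}
{'time': 0.1, 'q': array([ 5.91465695e+01,  5.99705294e+00,  5.53144031e+00,  8.96042875e+01,
       -4.75575026e-05,  7.75265185e+01]), 'qvel': array([-0.0304077 , -0.03323713,  0.07672937,  0.01922533,  0.03901627,
       -0.07850696]), 'joint_torque': array([ 4.96268782e-03, -5.58212006e+01,  5.04717064e+01,  1.32754259e-02,
       -3.30790444e-04, -2.21577875e-05]), 'tool_pos': array([0.18907215, 0.56920827, 0.30318034]), 'tcp_rot': array([-1.79931740e+02, -1.50511283e-02,  1.61620042e+02]), 'ft_force': array([-0.11493045, -0.14176512,  0.35760602]), 'torque': array([ 0.01409837,  0.03097156, -0.04064345]), 'gripper_width': 0.08566546646968647}
```

View pics/scene0.png

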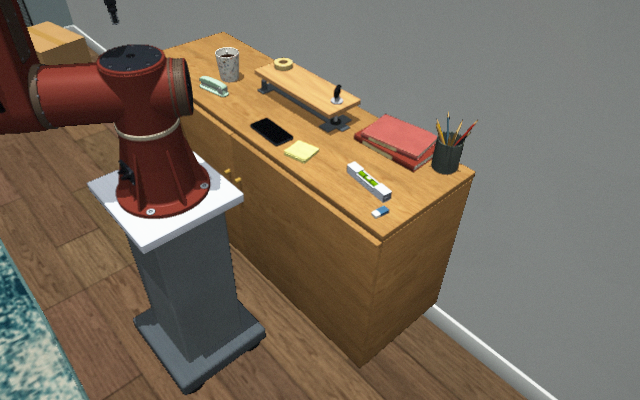

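View pics/top0.png

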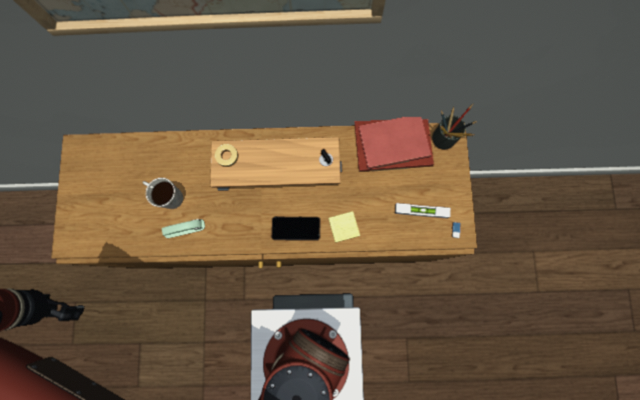

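The scene view shows the level near (370,180), the knob at (337,95) and the shelf at (307,88). In the top view the level is at (423,210), the knob at (326,157) and the shelf spans (210-340, 140-185). I'll zoom in on these.

```bash
cat > h.py <<'E'
import numpy as np, cv2
from plant import robot
from scipy.optimize import least_squares
class Cam:
    def __init__(s,n):
        c=robot.get_calibration(n); s.f=200/np.tan(np.radians(c['vertical_fov']/2))
        s.K=np.array([[s.f,0,c['cx']],[0,s.f,c['cy']],[0,0,1]]); s.d=np.array([c['k1'],0,0,0,0.])
        s.r=c['rvec'];s.t=c['tvec'];s.R=cv2.Rodrigues(s.r)[0]; s.C=-s.R.T@s.t
    def proj(s,P): return cv2.projectPoints(np.atleast_2d(np.float64(P)),s.r,s.t,s.K,s.d)[0][:,0]
    def ray(s,uv):
        p=cv2.undistortPoints(np.float64(uv).reshape(-1,1,2),s.K,s.d)[:,0]
        return np.c_[p,np.ones(len(p))]@s.R
    def plane(s,uv,z):
        d=s.ray(uv); return s.C+d*((z-s.C[2])/d[:,2])[:,None]
S=Cam("scene");T=Cam("top")
def tri(us,ut):
    f=lambda P:np.r_[S.proj(P)[0]-us,T.proj(P)[0]-ut]
    r=least_squares(f,[.6,-.1,.05]); return r.x,np.abs(r.fun).max()
def crop(n,x,y,w,h,k,out,im=None):
    im=robot.grab_frame(n) if im is None else im
    c=im[y:y+h,x:x+w]; cv2.imwrite(out,cv2.resize(c,None,fx=k,fy=k,interpolation=cv2.INTER_CUBIC)); return im
E
python3 - <<'E'
from h import *
print(S.C,T.C)
s=cv2.imread('pics/scene0.png');t=cv2.imread('pics/top0.png')
crop("",240,50,160,100,5,'pics/s_shelf.png',s)
crop("",330,140,100,80,7,'pics/s_lev.png',s)
crop("",200,130,150,65,5,'pics/t_shelf.png',t)
crop("",380,190,90,60,8,'pics/t_lev.png',t)
E
```

```text
[-0.37814309 -1.02330963  0.86297822] [ 0.23394782 -0.06806052  1.24954671]
```

View pics/s_shelf.png

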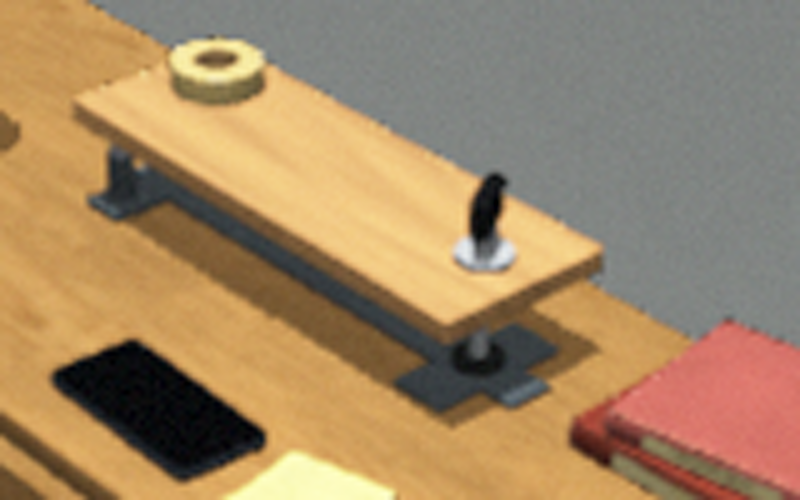

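View pics/s_lev.png

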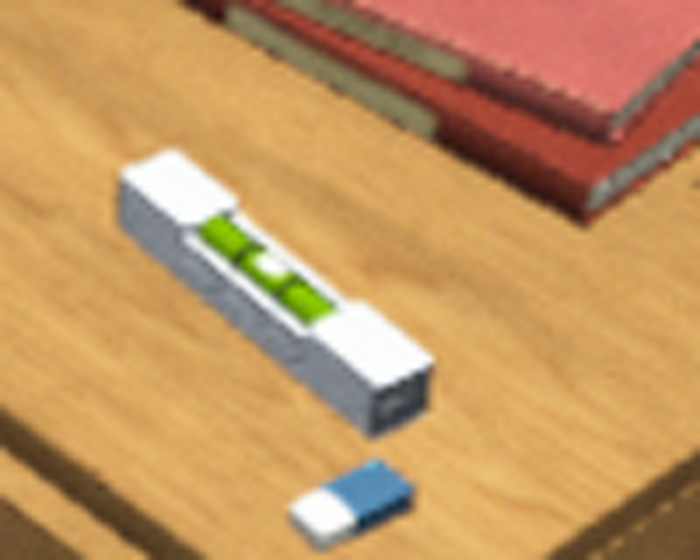

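View pics/t_shelf.png

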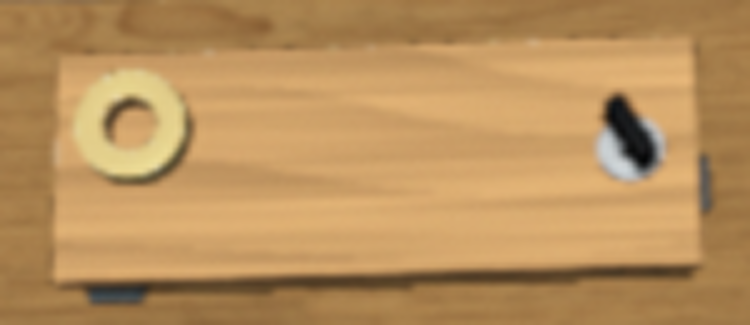

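View pics/t_lev.png

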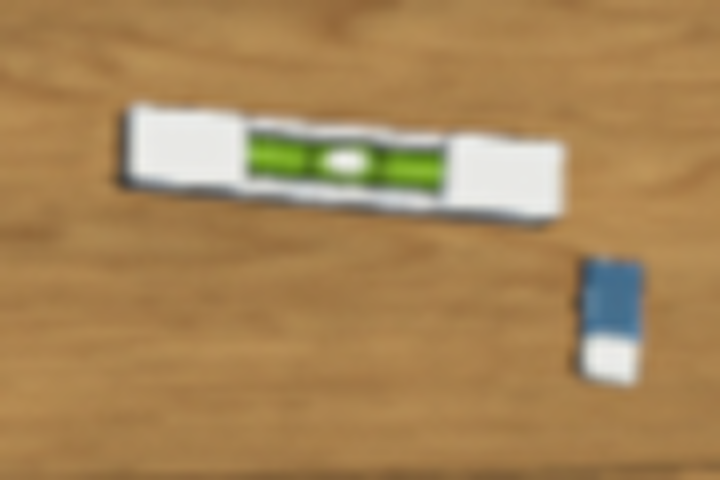

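```bash
cat >> h.py <<'E'
def px(p,k,x,y): p=np.array(p,float); return (p+.5)/k-.5+np.array([x,y])
E
python3 - <<'E'
from h import *
print("level")
L=[]
for a,b in [((170,150),(130,103)),((120,180),(127,183)),((432,360),(566,143)),((372,388),(562,217))]:
    P,e=tri(px(a,7,330,140),px(b,8,380,190)); L.append(P); print(P.round(4),round(e,2))
L=np.array(L);print(L.mean(0)); 
B=T.plane([px(b,8,380,190) for b in ((130,103),(127,183),(566,143),(562,217))],.03);print("pl",B.round(4),B.mean(0),np.degrees(np.arctan2(*((B[2]+B[3]-B[0]-B[1])[[1,0]]))))
print("shelf")
for a,b in [((75,105),(55,280)),((603,250),(693,40)),((450,325),(698,265)),((485,252),(629,150))]:
    P,e=tri(px(a,5,240,50),px(b,5,200,130)); print(P.round(4),round(e,2))
B=T.plane([px(b,5,200,130) for b in ((60,57),(693,40),(698,265),(55,280))],.082);print(B.round(4),B.mean(0))
e=B[1]+B[2]-B[0]-B[3];print(np.degrees(np.arctan2(e[1],e[0])),np.linalg.norm(e)/2)
# knob mask fit
s=cv2.imread('pics/scene0.png');t=cv2.imread('pics/top0.png')
for n,im,(x0,y0,w,h) in (("s",s,(325,78,22,30)),("t",t,(316,145,20,22))):
    g=im[y0:y0+h,x0:x0+w].max(2); print(n); print('\n'.join(' '.join('%3d'%v for v in r) for r in g))
E
```

```text
level
[ 0.4545 -0.2808  0.0253] 0.27
[ 0.4257 -0.2792  0.023 ] 0.18
[ 0.4339 -0.4415  0.0279] 0.42
[ 0.4055 -0.4373  0.0275] 0.64
[ 0.42989974 -0.35972084  0.02594442]
pl [[ 0.4544 -0.2806  0.03  ]
 [ 0.4242 -0.2777  0.03  ]
 [ 0.4347 -0.4418  0.03  ]
 [ 0.4069 -0.438   0.03  ]] [ 0.43004155 -0.35950978  0.03      ] -96.53638139497954
shelf
[0.511  0.2649 0.0758] 0.1
[ 0.6458 -0.1134  0.0785] 0.04
[ 0.5105 -0.1128  0.0771] 0.63
[ 0.5779 -0.074   0.0851] 0.32
[[ 0.646   0.2636  0.082 ]
 [ 0.6445 -0.1132  0.082 ]
 [ 0.5078 -0.1115  0.082 ]
 [ 0.5097  0.263   0.082 ]] [0.5770112  0.07547767 0.082     ]
-90.25376782008172 0.3756917737719581
s
132 134 134 137 132 134 134 130 135 135 133 132 138 130 135 131 134 132 133 133 133 134
144 133 132 134 132 134 133 131 134 132 132 137 135 134 133 134 135 134 132 134 130 136
211 173 126 132 134 133 135 131 132 133 136 131 133 133 133 131 134 134 133 133 134 129
233 222 205 180 135 133 132 134 132 134 136 132 135 133 134 133 134 131 132 133 133 132
232 231 236 227 209 178 135 130 134 133 132 133 132 133 132 135 133 136 134 132 134 131
234 231 230 2
[... 3248 characters left out ...]
 205 185 135  80  32  22  30  29  37  92 156 183 187 198 201
203 202 199 198 203 208 195 159  98  36  15  24  31  26  62 134 176 187 201 205
205 205 202 200 203 210 204 173 105  42  17  18  24  19  53 128 182 195 208 211
212 212 210 204 198 207 207 193 155 105  56  20  10  14  53 124 186 210 214 215
215 216 215 205 194 200 210 210 202 178 121  52  15  30  74 126 178 210 215 216
215 216 215 204 185 182 204 213 214 205 169 102  60  73 119 164 198 217 221 221
218 219 218 215 203 185 182 199 209 208 189 146 119 131 167 200 219 225 224 224
223 223 224 224 221 207 185 179 189 192 189 178 165 172 202 222 226 226 226 226
225 226 226 226 225 223 218 213 208 199 197 204 211 214 219 223 224 223 223 222
```

```bash
cat >> h.py <<'E'
def boxmask(cam,c,yaw,d,shape,roi,k=8):
    x0,y0,w,h=roi; a=np.radians(yaw); u=np.array([np.cos(a),np.sin(a),0]);v=np.array([-np.sin(a),np.cos(a),0]);z=np.array([0,0,1.])
    P=[c+i*u*d[0]/2+j*v*d[1]/2+l*z*d[2]/2 for i in(-1,1) for j in(-1,1) for l in(-1,1)]
    q=(cam.proj(P)-[x0,y0]+.5)*k-.5
    m=np.zeros((h*k,w*k),np.float32); cv2.fillConvexPoly(m,cv2.convexHull((q*16).round().astype(np.int32)),1.0,cv2.LINE_AA,4)
    return cv2.resize(m,(w,h),interpolation=cv2.INTER_AREA)
def fitknob(s,t,x0,rs=(325,78,22,22),rt=(316,145,20,22),blur=.6):
    from scipy.optimize import minimize
    out=[]
    obs=[]
    for im,(x,y,w,h) in((s,rs),(t,rt)):
        g=im[y:y+h,x:x+w].max(2).astype(np.float32); obs.append(np.clip((130-g)/110,0,1))
    def cost(p):
        c=0
        for cam,o,roi in((S,obs[0],rs),(T,obs[1],rt)):
            m=cv2.GaussianBlur(boxmask(cam,np.array(p[:3]),p[3],(.042,.014,.028),None,roi),(0,0),blur)
            m=np.clip((m-.5)*2,0,1) # same threshold on the background at ~ mid
            c+=((m-o)**2).sum()
        return c
    best=None
    for y in x0[3]:
        sim=np.array([[*x0[:3],y]]*5,float); 
        for i,dv in enumerate((.006,.006,.006,10)): sim[i+1,i]+=dv
        r=minimize(cost,sim[0],method='Nelder-Mead',options=dict(initial_simplex=sim,xatol=1e-4,fatol=1e-3,maxiter=600))
        if best is None or r.fun<best.fun: best=r
        print(r.x.round(4),round(r.fun,2))
    return best.x
E
python3 - <<'E'
from h import *
s=cv2.imread('pics/scene0.png');t=cv2.imread('pics/top0.png')
fitknob(s,t,[.578,-.074,.123,[0,20,35,50]])
E
```

```text
[ 0.5788 -0.0738  0.1143 35.0812] 12.49
[ 0.5782 -0.0742  0.1146 34.6868] 12.68
[ 0.5783 -0.0742  0.1152 35.4988] 12.52
[ 0.5783 -0.0741  0.1147 34.9366] 12.36
```

```bash
cat >> h.py <<'E'
def yaws(y):
    return ((y+180)%360)-180
def down(pos,y,sym=True):
    "best orientation (half turn allowed) by least j6 travel"
    q0=robot.observe()['q']; best=None
    for yy in ([y,y+180] if sym else [y]):
        o=[180,0,yaws(yy)]; q=robot.ik(pos,o)
        if q is not None:
            c=abs(q[5]-q0[5]); 
            if best is None or c<best[0]: best=(c,o,q)
    return best[1],best[2]
def st():
    o=robot.observe(); print('t',round(o['time'],2),'p',np.round(o['tool_pos'],4),'r',np.round(o['tcp_rot'],1),'F',np.round(o['ft_force'],1),'w',round(o['gripper_width'],4),'q6',round(o['q'][5],1)); return o
E
python3 - <<'E'
from h import *
P=[.430,-.3595,.16]
o,q=down(P,83.5); print(o,q)
robot.move_pose(P,o); st()
robot.set_gripper(.06); st()
robot.line_to([.430,-.3595,.079],vel=.12,guard=15); st()
cv2.imwrite('pics/s1.png',robot.grab_frame('scene')); crop('top',380,170,100,80,6,'pics/t1.png')
crop('',320,100,110,110,5,'pics/s1c.png',cv2.imread('pics/s1.png'))
E
```

```text
[180, 0, 83.5] [-53.26665929   0.47923916 -15.09704062  74.42372021   0.
  43.23334071]
t 3.48 p [ 0.4304 -0.359   0.1601] r [180.   -0.   83.6] F [ 0.6 -0.2 -0.5] w 0.0852 q6 43.2
t 3.86 p [ 0.43   -0.3594  0.16  ] r [-180.    -0.    83.5] F [ 1.  -1.1  0.5] w 0.0598 q6 43.2
t 4.68 p [ 0.4303 -0.3599  0.0797] r [180.    0.   83.5] F [0.8 0.6 0.2] w 0.06 q6 43.2
```

View pics/s1c.png

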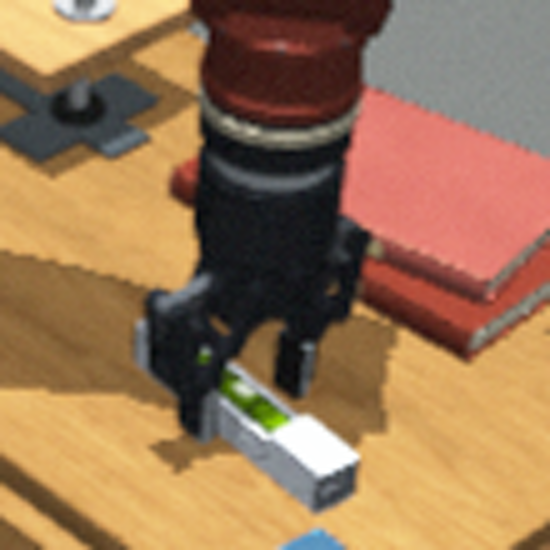

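View pics/t1.png

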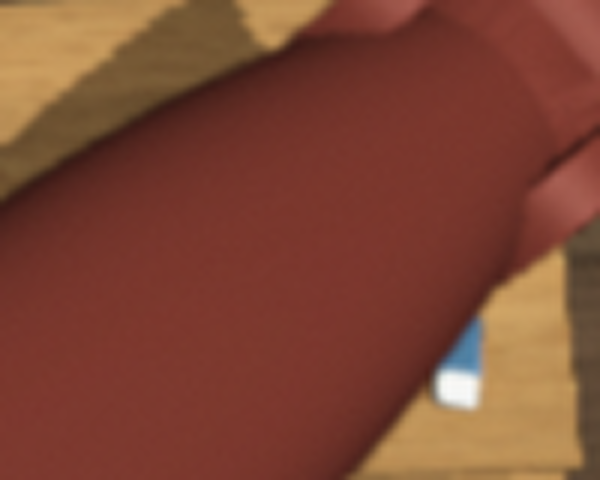

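The fingers straddle the level in the scene crop, with the near finger at (195,390) and the far one at (290,375). The arm covers the level in the top view, so I'll read the bubble from the scene camera.

```bash
python3 - <<'E'
from h import *
robot.set_gripper(.02); st()
robot.line_to([.430,-.3595,.24],vel=.2); st()
P=[.577,.0755,.24]
o,q=down(P,89.75); print(o,q)
robot.move_pose(P,o); st()
cv2.imwrite('pics/s2.png',robot.grab_frame('scene')); crop('',250,20,130,100,6,'pics/s2c.png',cv2.imread('pics/s2.png'))
E
```

```text
t 5.17 p [ 0.4303 -0.3599  0.0797] r [1.80e+02 1.00e-01 8.35e+01] F [-0.   1.3  5.3] w 0.0271 q6 43.2
t 6.13 p [ 0.4296 -0.359   0.2383] r [-1.799e+02 -1.000e-01  8.350e+01] F [-0.1 -1.  -2.3] w 0.0271 q6 43.2
[180, 0, 89.75] [-5.41359125  2.62607056 -4.55233904 82.8215904   0.         84.83640875]
t 7.82 p [0.5771 0.0745 0.2399] r [-180.     0.    89.7] F [ 1.2  1.  -1.5] w 0.027 q6 84.8
```

View pics/s2c.png

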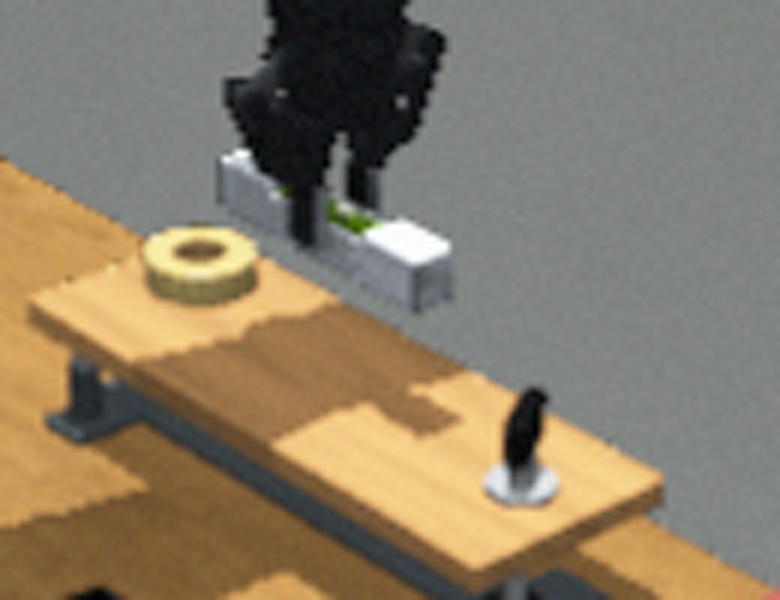

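The level is held flat and square, with its near end at (430,280) in the crop and the board below it. Next I lower it.

```bash
python3 - <<'E'
from h import *
robot.line_to([.577,.0755,.175],vel=.12)
g=robot.line_to([.577,.0755,.154],vel=.025,guard=3); print(g); st()
robot.set_gripper(.05); st()
o=robot.observe(); robot.line_to([.577,.0755,.24],vel=.15)
robot.set_gripper(0.0); st()
# aside so that the top view is clear: press pose, above the +y deck
cv2.imwrite('pics/s3.png',robot.grab_frame('scene')); crop('',250,20,130,100,6,'pics/s3c.png',cv2.imread('pics/s3.png'))
E
```

```text
True
t 9.11 p [0.5772 0.0754 0.1629] r [180.    0.   89.7] F [-0.1 -0.7  7.9] w 0.0265 q6 84.8
t 9.46 p [0.5765 0.0756 0.1622] r [-179.9   -0.    89.8] F [-0.2 -0.2  0.1] w 0.0499 q6 84.8
t 10.66 p [0.5769 0.0755 0.2399] r [-179.9   -0.    89.7] F [-0.3  0.4 -0.4] w -0.0 q6 84.8
```

View pics/s3c.png

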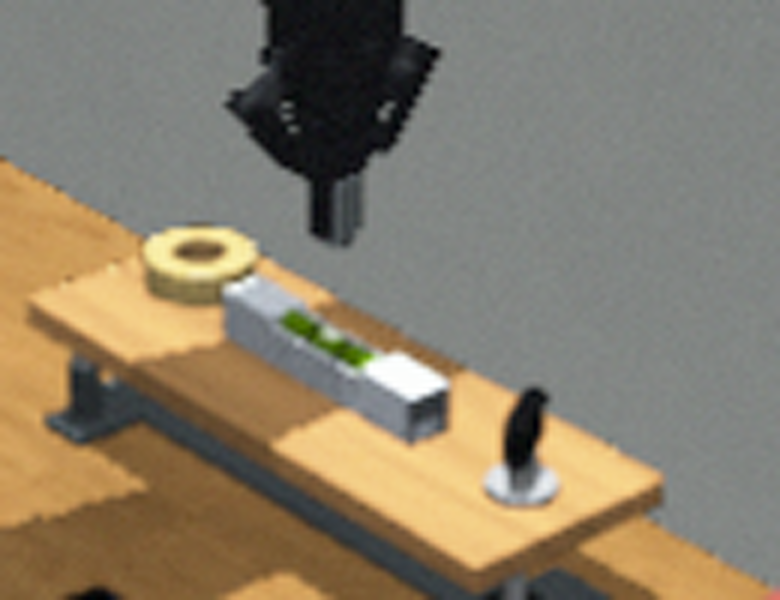

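```bash
python3 - <<'E'
from h import *
robot.line_to([.577,.133,.20],vel=.2)
robot.pause(.2)
g=robot.line_to([.577,.133,.165],vel=.015,guard=15); print(g); st()
robot.pause(1.1); st()
cv2.imwrite('pics/s4.png',robot.grab_frame('scene')); crop('',280,55,60,50,12,'pics/s4c.png',cv2.imread('pics/s4.png'))
E
```

```text
True
t 12.64 p [0.5775 0.1327 0.1853] r [180.    0.   89.7] F [-4.3 -0.2 10. ] w -0.0001 q6 90.6
t 13.74 p [0.5775 0.1328 0.1855] r [180.    0.   89.8] F [-3.7 -0.4  9.5] w 0.0001 q6 90.6
```

View pics/s4c.png

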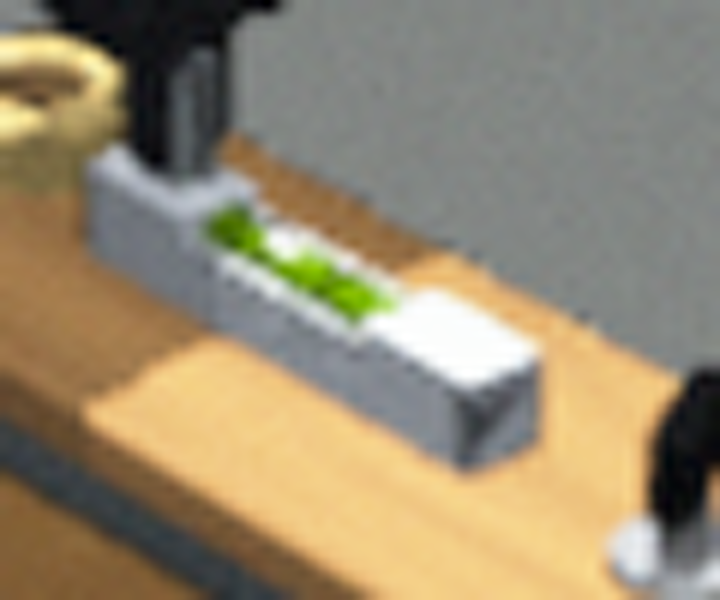

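```bash
cat >> h.py <<'E'
def press(F=20,x=.577,y=.133,zmin=.170):
    "creep down until vertical force reaches F"
    z=robot.observe()['tool_pos'][2]-.001
    cmd=z
    while cmd>zmin:
        o=robot.observe(); f=o['ft_force'][2]
        if f>F: break
        cmd-=.001 if f<F*.6 else .0005
        robot.line_to([x,y,cmd],vel=.02); robot.pause(.1)
    print('cmd',cmd); return cmd
E
python3 - <<'E'
from h import *
press(18); st(); robot.pause(1.0); st()
cv2.imwrite('pics/s5.png',robot.grab_frame('scene')); crop('',280,55,60,50,12,'pics/s5c.png',cv2.imread('pics/s5.png'))
E
```

```text
cmd 0.1819590633456063
t 14.84 p [0.5777 0.1327 0.1848] r [1.799e+02 1.000e-01 8.970e+01] F [-5.7 -2.1 18.1] w 0.0001 q6 90.6
t 15.84 p [0.5778 0.1328 0.1848] r [1.798e+02 1.000e-01 8.970e+01] F [-6.1 -3.1 18.6] w 0.0 q6 90.6
```

View pics/s5c.png

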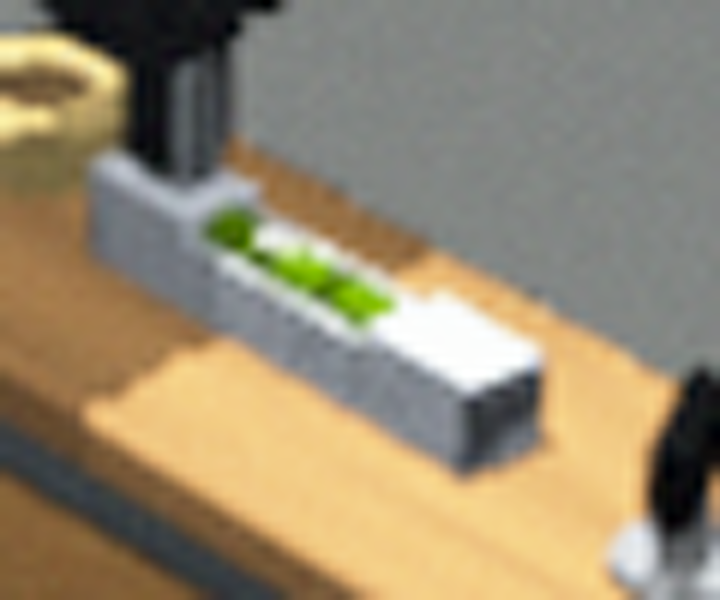

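```bash
python3 - <<'E'
from h import *
t=robot.grab_frame('top'); cv2.imwrite('pics/t5.png',t)
s=cv2.imread('pics/s5.png')
a=cv2.resize(s[66:86,290:320],None,fx=25,fy=25,interpolation=cv2.INTER_NEAREST); cv2.imwrite('pics/s5n.png',a)
# profile along the vial line assuming level at (.577,.0755), yaw -90.25
d=np.array([np.cos(np.radians(-90.25)),np.sin(np.radians(-90.25)),0])
for z in(.104,):
  for k in range(-44,45,4):
    p=S.proj(np.array([.577,.0755,z])+d*k/1000)[0]
    print(k,p.round(1),cv2.getRectSubPix(s,(1,1),tuple(p.astype(np.float32)))[0,0])
E
```

```text
-44 [296.3  72.4] [166 164 157]
-40 [297.1  72.9] [104 130 113]
-36 [297.8  73.3] [ 35 111  81]
-32 [298.6  73.7] [ 11 107  74]
-28 [299.4  74.2] [  9 108  75]
-24 [300.2  74.6] [ 33 132  98]
-20 [301.   75.1] [138 186 168]
-16 [301.7  75.5] [118 168 148]
-12 [302.5  75.9] [ 86 170 139]
-8 [303.3  76.4] [ 64 188 146]
-4 [304.1  76.8] [ 18 184 132]
0 [304.9  77.3] [  6 181 127]
4 [305.7  77.7] [  3 171 119]
8 [306.5  78.2] [ 10 142  99]
12 [307.3  78.6] [ 13 136  94]
16 [308.1  79.1] [  2 173 120]
20 [308.9  79.5] [  9 183 131]
24 [309.7  80. ] [  5 183 130]
28 [310.5  80.4] [ 59 198 154]
32 [311.3  80.9] [181 232 213]
36 [312.1  81.3] [240 249 243]
40 [312.9  81.8] [251 253 251]
44 [313.8  82.3] [252 252 251]
```

View pics/s5n.png

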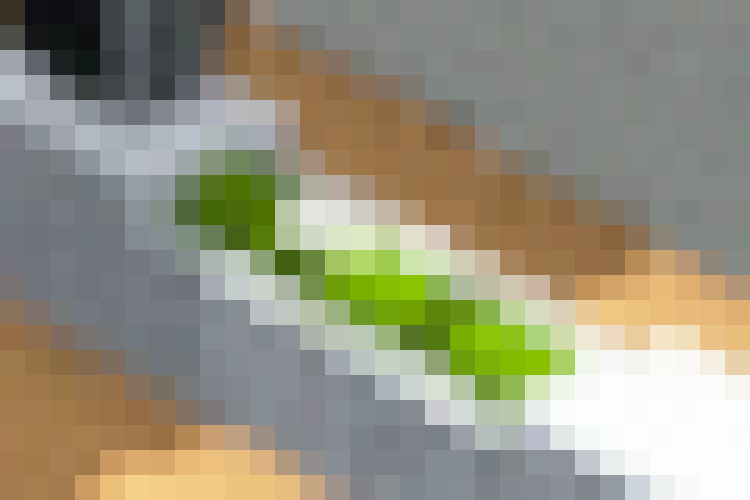

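View pics/t5.png

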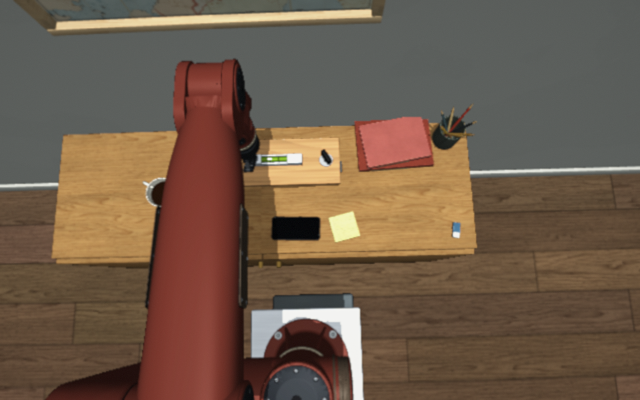

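The vial is fully visible in the top view, at about (274,159), while pressing. I'll use that view for the bubble.

```bash
cat >> h.py <<'E'
def bub(t,c=(.577,.0755),zz=.108,show=True,lo=-46,hi=48,step=2,off=0):
    d=np.array([0.0044,-1,0]); n=np.array([1,0.0044,0]); V=[]
    ks=np.arange(lo,hi,step)
    for k in ks:
        v=[cv2.getRectSubPix(t,(1,1),tuple(T.proj(np.array([c[0],c[1],zz])+d*k/1000+n*(j+off)/1000)[0].astype(np.float32)))[0,0] for j in(-3,0,3)]
        V.append(np.mean(v,0))
    V=np.array(V)
    if show:
        for k,v in zip(ks,V): print(k,v.round(0).astype(int))
    return ks,V
E
python3 - <<'E'
from h import *
t=cv2.imread('pics/t5.png')
a=cv2.resize(t[150:168,250:306],None,fx=14,fy=14,interpolation=cv2.INTER_NEAREST); cv2.imwrite('pics/t5n.png',a)
bub(t)
E
```

```text
-46 [155 149 143]
-44 [180 173 166]
-42 [192 186 177]
-40 [177 176 166]
-38 [142 154 141]
-36 [ 89 123 104]
-34 [ 48 108  82]
-32 [ 28 102  73]
-30 [ 22 103  72]
-28 [ 23 103  73]
-26 [ 24 103  73]
-24 [ 32 105  77]
-22 [ 56 116  92]
-20 [103 148 129]
-18 [150 180 168]
-16 [188 209 201]
-14 [195 211 205]
-12 [198 212 206]
-10 [194 211 205]
-8 [173 211 195]
-6 [131 202 174]
-4 [ 82 189 149]
-2 [ 54 184 138]
0 [ 47 183 135]
2 [ 47 182 135]
4 [ 48 182 135]
6 [ 47 179 132]
8 [ 44 169 124]
10 [ 38 153 110]
12 [ 36 136  98]
14 [ 37 137  99]
16 [ 39 152 110]
18 [ 41 168 122]
20 [ 42 175 127]
22 [ 42 177 129]
24 [ 42 177 128]
26 [ 42 176 129]
28 [ 42 176 129]
30 [ 41 176 128]
32 [ 47 176 129]
34 [ 69 178 136]
36 [111 185 154]
38 [173 211 195]
40 [216 230 224]
42 [240 242 242]
44 [242 244 244]
46 [242 244 244]
```

View pics/t5n.png

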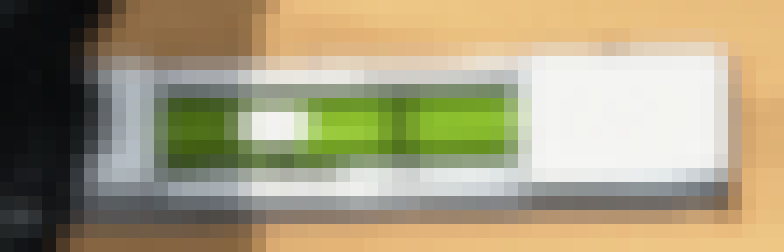

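```bash
cat >> h.py <<'E'
KX,KY=.5775,-.0743
def turn(y0,y1,z0=.180,dz=0.0,w=.04):
    "grip wing at hand yaw y0, turn to y1, release, go up"
    P=[KX,KY,.235]
    o,q=down(P,y0,False); print('q6',q[5])
    robot.move_pose(P,o); robot.set_gripper(w)
    g=robot.line_to([KX,KY,z0],vel=.12,guard=12); print('hit',g); st()
    robot.set_gripper(0.0); st()
    n=max(1,int(np.ceil(abs(y1-y0)/12)))
    for i in range(1,n+1):
        y=y0+(y1-y0)*i/n; robot.move_pose([KX,KY,z0+dz*i/n],[180,0,yaws(y)])
    robot.pause(.2); st()
E
python3 - <<'E'
from h import *
robot.line_to([.577,.133,.235],vel=.2)
t=robot.grab_frame('top'); 
for y in(35,215): print(y,robot.ik([KX,KY,.235],[180,0,yaws(y)]),robot.ik([KX,KY,.185],[180,0,yaws(y-46)]))
turn(35,35-46,.180,.0048)
robot.set_gripper(.04); robot.line_to([KX,KY,.235],vel=.15); st()
cv2.imwrite('pics/s6.png',robot.grab_frame('scene')); crop('',280,45,90,75,8,'pics/s6c.png',cv2.imread('pics/s6.png'))
E
```

```text
35 [-20.19195759   2.72588942  -4.96889737  82.3052132    0.
 124.80804241] [-20.19195759   3.55191308  -9.3279066   77.12018031   0.
 170.80804241]
215 [-20.19195759   2.72588942  -4.96889737  82.3052132    0.
 -55.19195759] [-20.19195759   3.55191308  -9.3279066   77.12018031   0.
  -9.19195759]
q6 124.80804241431673
hit False
t 18.32 p [ 0.5776 -0.0744  0.1804] r [180.  -0.  35.] F [ 1.1  0.3 -0.7] w 0.04 q6 124.8
t 18.68 p [ 0.5779 -0.0738  0.1808] r [ 1.8e+02 -1.0e-01  3.5e+01] F [-0.5  5.   2.8] w 0.0129 q6 124.8
t 20.11 p [ 0.5774 -0.0731  0.1847] r [-179.9    0.   -10.9] F [-1.1  9.3  0.7] w 0.013 q6 170.8
t 20.97 p [ 0.5776 -0.0744  0.2348] r [180.  -0. -11.] F [-0.2  0.9 -0.7] w 0.04 q6 170.8
```

View pics/s6c.png

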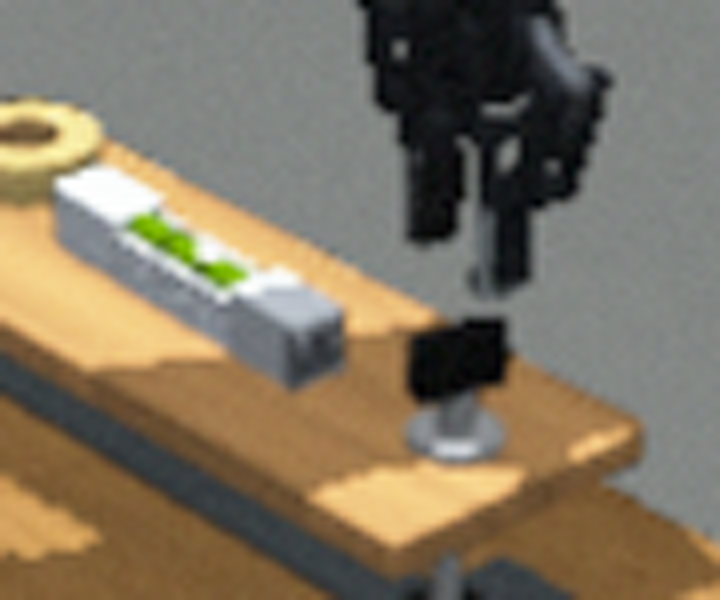

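The wing has turned and now lies nearly across the board at (457,357) in the crop. The bubble has moved towards the foot end, as it should with the shelf unpressed. Now I press again and check.

```bash
python3 - <<'E'
from h import *
robot.set_gripper(0.0)
P=[.577,.133,.205]
robot.line_to([KX,KY,.25],vel=.3)
robot.move_pose(P,[180,0,89.75]); robot.pause(.1)
g=robot.line_to([.577,.133,.165],vel=.02,guard=10); print(g); st()
press(18); st(); robot.pause(1.0); st()
t=robot.grab_frame('top'); cv2.imwrite('pics/t7.png',t)
cv2.imwrite('pics/s7.png',robot.grab_frame('scene'))
a=cv2.resize(t[145:175,250:345],None,fx=8,fy=8,interpolation=cv2.INTER_NEAREST); cv2.imwrite('pics/t7n.png',a)
bub(t,zz=.110)
E
```

```text
True
t 24.16 p [0.5773 0.1327 0.1872] r [179.9   0.   89.7] F [-2.7  0.5  9. ] w 0.0002 q6 90.6
cmd 0.18367766953039893
t 25.56 p [0.5778 0.1327 0.1865] r [1.798e+02 1.000e-01 8.970e+01] F [-5.8 -2.4 19.5] w -0.0002 q6 90.6
t 26.56 p [0.5778 0.1327 0.1865] r [1.798e+02 1.000e-01 8.970e+01] F [-5.3 -1.6 18.4] w -0.0002 q6 90.6
-46 [147 142 135]
-44 [174 169 161]
-42 [186 181 172]
-40 [173 172 163]
-38 [141 152 140]
-36 [ 85 120 100]
-34 [ 47 107  82]
-32 [ 26 102  72]
-30 [ 24 102  72]
-28 [ 24 102  71]
-26 [ 25 104  73]
-24 [ 28 111  78]
-22 [ 33 128  92]
-20 [ 40 147 106]
-18 [ 44 159 116]
-16 [ 46 156 115]
-14 [ 47 148 110]
-12 [ 55 149 113]
-10 [ 76 165 130]
-8 [123 184 159]
-6 [163 200 185]
-4 [194 211 205]
-2 [197 211 206]
0 [196 210 205]
2 [189 208 200]
4 [172 203 190]
6 [134 188 166]
8 [ 95 169 139]
10 [ 64 148 116]
12 [ 55 139 106]
14 [ 54 142 108]
16 [ 58 158 120]
18 [ 60 164 126]
20 [ 62 167 128]
22 [ 63 168 128]
24 [ 63 166 128]
26 [ 63 165 128]
28 [ 63 165 127]
30 [ 64 164 126]
32 [ 74 165 129]
34 [101 173 142]
36 [148 191 170]
38 [197 217 207]
40 [228 235 232]
42 [241 243 242]
44 [242 244 244]
46 [242 244 244]
```

View pics/t7n.png

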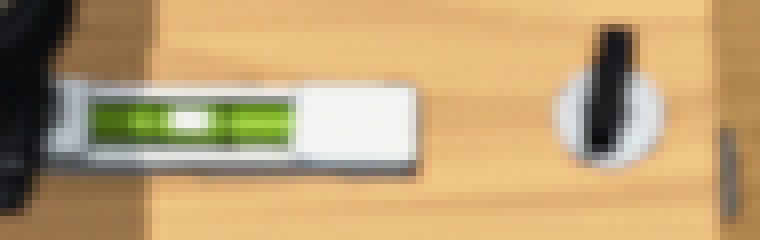

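The bubble runs from -8.6 to +7 mm between the rings, and the vial's middle reads -0.6 mm, so it is centred. I'll press a bit harder to confirm the board is on its stop, then check the whole scene.

```bash
python3 - <<'E'
from h import *
o=robot.observe(); z=.1835
for i in range(6):
    if robot.observe()['ft_force'][2]>23: break
    z-=.0005; robot.line_to([.577,.133,z],vel=.02); robot.pause(.1)
robot.pause(1.2); st()
t=robot.grab_frame('top'); cv2.imwrite('pics/t8.png',t)
cv2.imwrite('pics/s8.png',robot.grab_frame('scene'))
ks,V=bub(t,zz=.110,show=False,step=.5)
b=V[:,0]; 
import numpy as np
m=(ks>-16)&(ks<14); x=ks[m]; w=np.clip(b[m]-125,0,None); on=x[w>0]; print('bubble',on.min(),on.max(),(on.min()+on.max())/2)
r=(ks<-34); print('vial L',ks[r][np.argmin(abs(b[r]-105))]); r=(ks>30)&(ks<42); print('vial R',ks[r][np.argmin(abs(b[r]-145))])
print(T.proj([[.577,.0755,.112],[.577,-.0045,.112]]))
E
```

```text
t 28.56 p [0.5781 0.1327 0.1864] r [1.798e+02 1.000e-01 8.970e+01] F [-8.3 -3.2 25.3] w 0.0004 q6 90.6
bubble -7.5 6.0 -0.75
vial L -36.5
vial R 35.5
[[273.35332182 158.51254676]
 [301.25426843 157.69257453]]
```

View pics/t8.png

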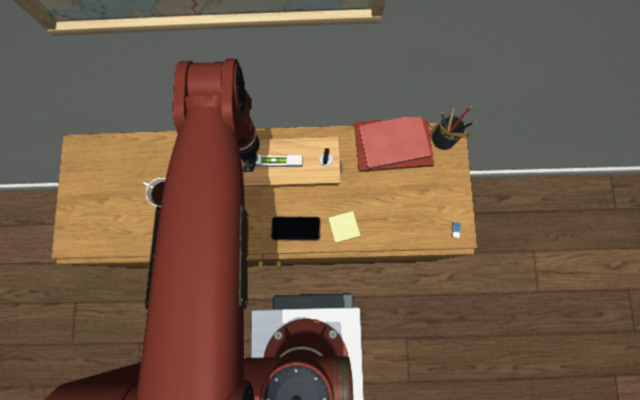

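View pics/s8.png

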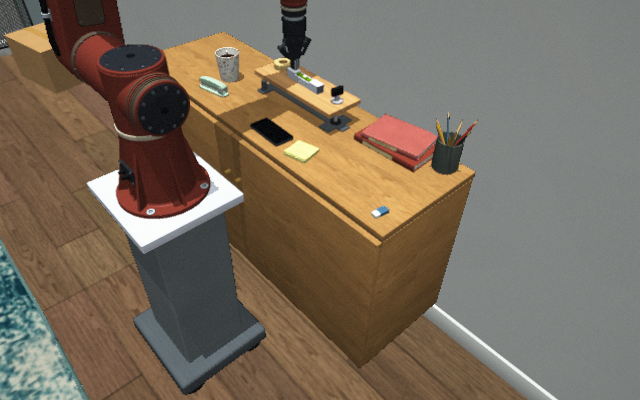

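```bash
python3 - <<'E'
from h import *
# rows of level edges at right deck and knob/board edges, from columns 290-298
for n in('t5','t7','t8'):
    t=cv2.imread(f'pics/{n}.png').astype(int); print(n)
    for c0,c1 in((288,292),(295,299)): print(t[150:170,c0:c1].mean(1)[:,0].round().astype(int))
    print([T.plane([[x,y]],.112)[0].round(4) for x,y in((290,154.5),(290,162.5))])
    r=t[159:161,255:310].mean(0)[:,0].round().astype(int);print(r)
    e=t[130:150,300:310].mean(1)[:,0].round().astype(int);print(e, t[175:195,300:310].mean(1)[:,0].round().astype(int))
E
```

```text
t5
[129 130 130 175 238 243 241 241 241 241 242 242 236 150 102 113 127 131
 130 128]
[127 128 137 188 238 242 242 241 241 242 242 243 234 151 103 113 128 132
 132 131]
[array([0.5875, 0.0276, 0.112 ]), array([0.5637, 0.0279, 0.112 ])]
[ 30  66 122 174 193 169  92  32  22  22  24  56 124 176 184 178 147  80
  48  48  49  46  38  34  38  40  40  40  39  38  47 104 196 240 242 242
 242 242 242 242 241 242 241 242 242 242 217 137 112 116 116 116 116 117
 116]
[ 79  81  78  77  79  82  84  86  93 117 118 117 122 128 128 123 119 118
 121 124] [131 130 126 125 127 129 130 123 104  59  42  57  83  86  84  85  86  82
  82  87]
t7
[130 130 129 127 132 187 238 243 241 241 241 242 242 242 232 146 102 118
 128 129]
[128 128 128 128 129 178 238 243 241 241 241 242 242 243 236 154 104 116
 130 130]
[array([0.5875, 0.0276, 0.112 ]), array([0.5637, 0.0279, 0.112 ])]
[ 34  72 124 172 189 160  78  24  21  22  24  36  46  48  48  85 171 231
 239 233 204 118  55  44  52  56  56  56  54  54  74 150 223 241 242 241
 241 241 241 242 241 241 241 242 242 241 214 130 108 117 116 117 116 117
 116]
[ 79  80  78  77  79  82  84  95 116 119 116 119 126 128 126 120 118 118
 122 124] [130 128 124 126 127 128 128 121  97  56  44  58  83  86  84  85  86  83
  81  86]
t8
[130 130 129 127 151 217 240 242 241 242 241 241 242 239 196 125 105 118
 128 129]
[128 128 128 127 150 213 240 242 241 241 241 242 242 240 207 130 103 119
 132 129]
[array([0.5875, 0.0276, 0.112 ]), array([0.5637, 0.0279, 0.112 ])]
[ 34  72 125 172 189 161  80  26  20  22  24  34  46  47  48  86 170 232
 240 238 202 109  48  41  49  52  52  53  53  52  75 151 224 241 242 242
 241 242 241 241 241 241 241 242 242 241 214 129 109 116 116 116 117 116
 117]
[ 79  81  78  77  79  82  84  96 118 120 116 119 125 128 126 120 118 118
 122 124] [130 128 124 126 127 128 128 121  98  56  43  58  83  86  84  85  85  82
  81  87]
```

The bubble did not move when the force rose from 18 to 25 N, so the board is on its stop. The level slid about 5 mm across the 140 mm board between presses, which still leaves it at the middle. One last stability check before I hand in.

```bash
python3 - <<'E'
from h import *
st(); robot.pause(1.0); st()
t=robot.grab_frame('top'); cv2.imwrite('pics/t9.png',t)
r=t[159:161,255:310].astype(int).mean(0)[:,0].round().astype(int);print(r); print(t[150:170,288:292].astype(int).mean(1)[:,0].round())
E
```

```text
t 28.66 p [0.5781 0.1327 0.1863] r [1.798e+02 1.000e-01 8.970e+01] F [-7.  -2.7 25.4] w -0.0001 q6 90.6
t 29.66 p [0.5781 0.1327 0.1864] r [1.798e+02 1.000e-01 8.970e+01] F [-6.9 -2.8 25.6] w -0.0003 q6 90.6
[ 34  72 125 172 189 162  80  25  22  22  25  34  46  47  47  85 170 232
 240 237 201 109  48  41  50  51  52  53  52  53  74 150 224 241 242 241
 241 241 241 241 241 241 241 242 242 241 213 128 108 117 116 116 116 116
 116]
[130. 130. 129. 127. 151. 217. 241. 242. 241. 241. 241. 242. 242. 239.
 196. 126. 106. 118. 128. 129.]
```

```bash
python3 - <<'E'
from plant import robot
print(robot.job_done())
E
```

```text
the job is handed in; nothing more can be done
None
```

The job is handed in at about 30 s, with the hand still pressing the level, the shelf down on its foot and the bubble centred.

- **What I did:** I laid the level lengthwise on the middle of the shelf and pressed it. The bubble then read 12.7 mm towards the left (pivot) end, so the foot end was about 16 mrad too low. I turned the knob 46° clockwise and pressed again on the level's left deck.
- **Bubble:** it sits within about 0.5 mm of the vial's middle, between the rings.
- **Shelf down:** the bubble stayed put when the press rose from 18 to 25 N, so the board is on its stop. I had no direct reading of the lift. Force and picture were steady over the last second.
- **Level's place:** it slid between presses and now lies about 5 mm towards the front of the board's middle line, perhaps 1° askew. I left it like that. Along the board it is within 1 mm.
- **Heights:** my two-view heights came out 3–5 mm below the stated ones for the level's top and the board, and about 10 mm below for the wing. I set the heights from the stated values and felt for contact when placing and pressing.
- **Other things:** in the last pictures the tape roll and the things on the cabinet look unmoved. I judged that by eye.

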